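# Index the open cup to the filling spot

### The arm

A 7-joint arm with a two-finger parallel gripper is mounted at the origin on the work surface. World frame = base frame: x ahead of the robot, y to its left, z up, the work surface at z = 0. Lengths are in m, angles in rad, forces in N, time in s.
With the tool pointing down it reaches from about 0.375 to 0.925 m from the base axis. Payload 3.1 kg.
Tool frame: the origin (TCP) lies at the very end of the fingers, on their centre line; the grasp point (between the pads) lies 19 mm behind it; x points along the fingers, z is the direction in which the jaws open and shut, and the axes are right-handed (so a half turn about x gives the same grasp; the last joint's range is limited). The gripper opens to 85 mm and grips with 20 to 120 N. Pads are 22 mm wide; open, the fingers measure 114 mm over their backs; the gripper's body (76 mm by 85 mm) begins 54 mm behind the grasp point. The pads swing forward as they close: fully open they stand 13 mm farther back than shut.
Start: joints at [1.199, 0.383, 0.044, 1.598, -0.018, 1.161, -0.05], TCP at [0.176, -0.626, 0.231] pointing down, gripper open.
Joint ranges: [-2.61, 2.61], [-0.41, 2.15], [-1.48, 1.57], [0, 2.5], [-1.57, 4.71], [0.05, 1.97], [-2.85, 2.85]. Speed limits (rad/s): [2.79, 2.79, 3.14, 3.14, 3.14, 3.14, 3.14].

### API

Orientations are given as a unit quaternion [w, x, y, z].
In Python, from rig import r gives the robot as it stands.
- The arm moves only by the tool play_rows, never from a script. Its arguments are lists of equal length, an entry for each row: "linear": the shift along the tool's x, y, z in cm, a list of three; "delta_rot": the turn, a rotation vector about the tool's x, y, z in degrees, a list of three; "jaw": the closure, from -1 (fully open) to 1 (shut). A call has exactly 10 rows; each row shifts and turns the pose as measured when the row begins, along the tool's axes as they then stand; what a row does not reach is not made up. A row lasts 1/8 s, in which the tool goes at most 62.5 mm and 10.7 degrees, less where a joint would pass 70% of its speed; a pose out of reach is approached as far as the arm can. A call with a gripper value outside its range is refused whole. The fingers move at their own pace and stop on an object; "grip_force" is the grip in N (left out, the last holds). Time passes only in rows, so rows that do not move let the fingers close, or fill a call up. It gives the time, the measured TCP pose, the force and the opening at its end, in the units of the state.
- r.observe(): the state, without advancing time (a new reading comes with each control period).
- r.snapshot(name): name is "scene" or "top"; returns a dict with "image" (420x560x3 uint8, red, green, blue), "fovy" (degrees; the focal length in pixels is half the picture's height over the tangent of half this angle, whatever the lens; pixels are square), "cx", "cy" (the principal point, pixels), "position" and "orientation" of the camera in the world. Camera axes: x right, y up, looking along -z (the intrinsics and any distortion apply to the point x, -y, -z); pixel columns grow to the right and rows downward; lengths in m; the calibration is good to about 2 mm. A picture is of the moment at which its call begins. There is no depth.
- r.finish_job(): hands the job in, once; it reports no verdict.
Trained networks look in a picture, given as the dict that the camera call returned (one of the last four; its "shot" number tells which), for a name from the list of things; names that differ only in an ending like _2 or _b are one class to them, and where a whole thing is asked for, a point or a joint stands for the part that bears it (a point fixed in the world has none). Each returns a list of dicts, best first, with "score" (0 to 1); they miss things now and then, are a little off and sometimes report something else, mostly with a low value. They report only what shows in the picture. A call takes as long as a camera call.
- r.search_frame(picture, thing): "rect" ([centre column, centre row, width, height] as shares, 0 to 1, of the picture: columns of its width, rows of its height, round what is visible of it).
The state is a dict: "t": time; "qpos": joint angles; "joint_vel": joint speeds; "effort": joint torques, N m; "position": TCP position; "ee_rot": TCP orientation; "contact_force": force on the tool from outside, world axes, zero at the start; "ft_torque": the same for the moment, N m; "opening": finger opening in m.
Only numpy, scipy, OpenCV 4.12 (cv2) and the standard library are available. Lean on these libraries where they do the work, as an engineer would, in place of code of your own. Each camera call takes 0.05 s, during which the arm holds its last target.

### The job

On the round indexing table, bring the open cup (the one without a lid) round to the filling spot, the round dark pad next to the sensor block, and leave it centred on the pad. Move it only by turning the star wheel: push gently sideways on a spoke with the fingertips, without grasping or lifting anything and without touching either cup on the indexing table. Leave the other cups, standing around it, where they are.

Things in the scene. Friction and masses are not known exactly. Their poses are not given: they have to be found in the camera images.
- bed: fixed disc, 264 mm in diameter, upper face 12 mm above the work surface; slippery grey plastic guard rail all round it (inner radius 124, 6 thick, top 38 mm above the work surface). Origin: centre of the underside, on the wheel's axis; its x axis points from there to the filling spot. A grey sensor block 40 x 50 x 45 mm high stands outside the rail, 158 mm along +x
- hub (a point): point on the blue plastic star wheel's upright axis, 42 mm above the work surface. Hub disc of radius 44 mm and four radial spokes at right angles, 10 mm thick, reaching 120 mm from the axis, 16 to 40 mm above the work surface. The pockets between spokes are open above: two opposite ones hold cups, the other two are empty
- wheel (a joint): angle of the star wheel, rad, positive anticlockwise seen from above; at 0 the spokes stand at 45, 135, 225 and 315 degrees from the bed's x axis; starts within 0.13 of 0. It turns either way with about 1.5 N at a spoke (up to 4 N with the cups) and stays where it is left
- fill_spot (a point): filling spot: centre of the dark round pad, 76 mm in diameter, flush on the bed's upper face, 84 mm from the wheel's axis; nothing is on it at the start
- open_cup_mid (a point): centre (21 mm above base) of the open empty aluminium cup, 74 mm in diameter (77 at the rim), 42 mm high, about 50 g; loose in a pocket about a quarter turn to either side of the filling spot, about 3 mm of play to hub and rail; the spoke behind it slides it along and it stops with the spoke
- lidded_cup_mid (a point): centre (21 mm above its base) of the same kind of cup closed with a flat white lid (46 mm high in all), 200 g; loose, in the pocket opposite the open cup; the wheel carries it round too, which is fine
- table_cup_mid (a point): bystander: a lidded cup like the other, standing on the work surface outside the rail; point 21 mm above its base
- cup_stack_mid (a point): bystander: a stack of four nested empty cups, 77 mm in diameter, 78 mm high, on the work surface; point half-way up

How it is judged:
By the outcome, as a careful person would: the job done as asked, in the order asked, and still so for the second after the job is handed in, with the robot touching nothing.
It also fails if it takes over 40 s, if anything falls off the work surface, if the arm or the gripper's body presses on something with over 40 N, if the wrist force passes 120 N, or if a joint passes its speed limit or range.

## Working session

There is one attempt and no reset: what is moved stays moved. The work goes in short steps, Python scripts to look and compute and a tool call to move; the robot and the scene stay as the last step left them, time stands still between calls to the robot, and variables do not carry over. Pictures are saved under pics/ and viewed, and the job is handed in when it is done.

Besides the shell and the picture viewer there is one more tool, called as name(argument=value, ...) on one line, values as JSON. play_rows: Moves the arm, as the interface text tells. Its arguments: {"type":"object","properties":{"linear":{"type":"array"},"delta_rot":{"type":"array"},"jaw":{"type":"array"},"grip_force":{"type":"number"}},"required":["linear","delta_rot","jaw"]}

```bash
mkdir -p pics; ls; python3 - <<'E'
from rig import r
import cv2,json
s=r.observe(); print(s['t'],s['position'],s['ee_rot'],s['opening'],s['contact_force'])
for n in ['scene','top']:
    p=r.snapshot(n); cv2.imwrite(f'pics/{n}0.png',p['image'][:,:,::-1])
    print({k:v for k,v in p.items() if k!='image'})
    for t in ['open_cup_mid','lidded_cup_mid','bed','hub','table_cup_mid','cup_stack_mid']:
        print(t,[(round(d['score'],2),[round(float(a*b),1) for a,b in zip(d['rect'],[560,420,560,420])]) for d in r.search_frame(p,t)][:3])
E
```

```text
pics
0.0 [ 0.17544688 -0.62488389  0.22985545] [ 0.5627702   0.42760452  0.56434521 -0.42656601] 0.08509973078996638 [ 0.04961913  0.23544126 -0.82332035]
{'fovy': 56.04022154305572, 'cx': 273.6090921822411, 'cy': 209.1240166333953, 'position': array([0.87245537, 0.36994944, 0.78325416]), 'orientation': array([0.30182192, 0.08433243, 0.24296264, 0.91802   ]), 'shot': 1}
open_cup_mid [(0.68, [244.9, 167.2, 32.6, 34.1])]
lidded_cup_mid [(0.84, [302.5, 209.7, 31.8, 40.6])]
bed [(0.85, [269.5, 198.7, 119.5, 111.1])]
hub [(0.8, [271.1, 197.9, 122.4, 109.9])]
table_cup_mid [(0.77, [327.0, 261.5, 37.9, 38.3])]
cup_stack_mid [(0.88, [211.1, 125.1, 34.5, 43.6])]
{'fovy': 43.01761879201473, 'cx': 286.26354411782614, 'cy': 198.07148803238425, 'position': array([0.46218186, 0.03893033, 1.21050857]), 'orientation': array([-0.69538296, -0.04585133,  0.03699194,  0.71622049]), 'shot': 2}
open_cup_mid [(0.69, [355.9, 199.1, 36.0, 31.4])]
lidded_cup_mid [(0.92, [282.2, 216.4, 37.2, 37.8]), (0.55, [317.1, 197.6, 118.4, 143.9])]
bed [(0.61, [317.3, 197.6, 114.4, 143.3])]
hub [(0.55, [319.4, 197.9, 116.0, 143.7])]
table_cup_mid [(0.78, [228.0, 202.0, 34.3, 34.0]), (0.45, [318.0, 197.3, 112.6, 147.4])]
cup_stack_mid [(0.94, [424.9, 196.8, 41.6, 36.6])]
```

View pics/scene0.png

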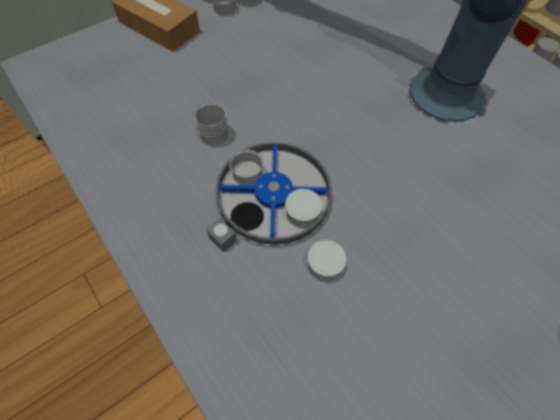

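```bash
python3 -c "
import cv2
i=cv2.imread('pics/top0.png');cv2.imwrite('pics/top0c.png',cv2.resize(i[100:300,200:460],None,fx=3,fy=3,interpolation=cv2.INTER_CUBIC))"
```

```text
(no output)
```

View pics/top0c.png

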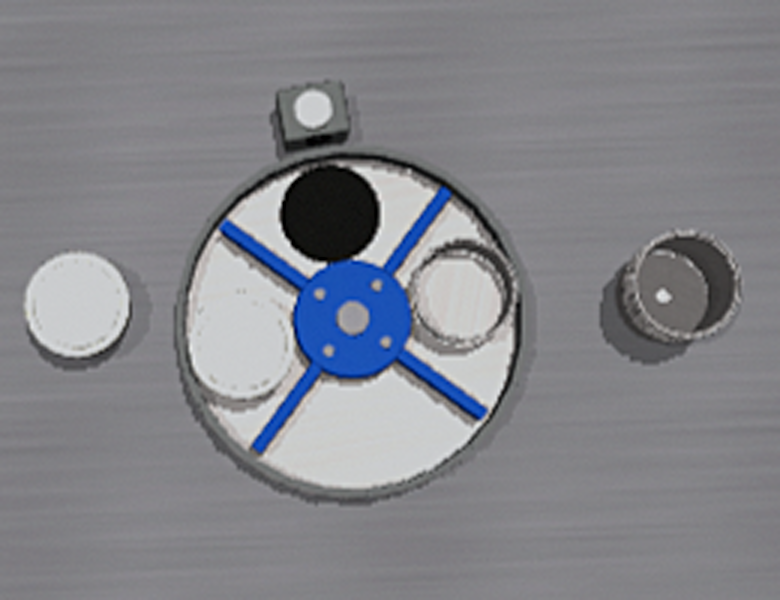

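The top view shows the wheel at about (317,206) and the dark pad at about (310,171), next to the sensor. The open cup is at about (354,199), to the right of the pad, and the lidded cup is to the left. Next I'll measure the geometry.

```bash
cat > h.py <<'E'
import numpy as np,cv2
from scipy.spatial.transform import Rotation as R
def cam(p):
    w,x,y,z=p['orientation']; M=R.from_quat([x,y,z,w]).as_matrix()
    f=210/np.tan(np.radians(p['fovy']/2)); return M,f
def px2w(p,u,v,z):
    M,f=cam(p); u=np.asarray(u,float);v=np.asarray(v,float)
    d=np.stack([(u-p['cx'])/f,-(v-p['cy'])/f,-np.ones_like(u)],-1)@M.T
    c=np.asarray(p['position']); t=(z-c[2])/d[...,2]
    return c+d*t[...,None]
def w2px(p,X):
    M,f=cam(p); c=(np.asarray(X)-p['position'])@M
    return np.stack([p['cx']+f*c[...,0]/-c[...,2],p['cy']-f*c[...,1]/-c[...,2]],-1)
def meas(p):
    im=p['image'].astype(int); r_,g,b=im[...,0],im[...,1],im[...,2]
    out={}
    blue=(b>120)&(b>r_+70)&(b>g+40)
    v,u=np.nonzero(blue); W=px2w(p,u,v,.040)[:,:2]
    m=np.all(abs(W-np.median(W,0))<.14,1); W=W[m]
    out['blue']=W
    dark=((im.max(2)<35)).astype(np.uint8)
    n,l,st,ce=cv2.connectedComponentsWithStats(dark)
    out['dark']=[(st[i].tolist(),px2w(p,ce[i][0],ce[i][1],.012)) for i in range(1,n) if st[i][4]>100]
    return out
E
cat > m.py <<'E'
from rig import r
from h import *
import sys
from scipy.optimize import minimize
for n in ['top','scene']:
    p=r.snapshot(n); o=meas(p); cv2.imwrite(f'pics/{n}_{sys.argv[1]}.png',p['image'][:,:,::-1])
    W=o['blue']
    if len(W)>50:
        # wheel: centre & angle, by template IoU
        g=None
        def ins(P,c,a):
            d=P-c; rr=np.hypot(*d.T); 
            ok=rr<.044
            for k in range(2):
                t=a+k*np.pi/2; ok|=(abs(d@[-np.sin(t),np.cos(t)])<.005)&(rr<.12)
            return ok
        def cost(x):
            d=W-x[:2]; rr=np.hypot(*d.T); e=np.maximum(rr-.044,0)
            s=np.min([np.abs(d@[-np.sin(x[2]+k*np.pi/2),np.cos(x[2]+k*np.pi/2)]) for k in range(2)],0)
            far=rr>.05
            return np.minimum(s[far],.02).sum()
        c0=W.mean(0); best=min((minimize(cost,[*c0,a],method='Nelder-Mead',options=dict(initial_simplex=[[*c0,a],[c0[0]+.01,c0[1],a],[c0[0],c0[1]+.01,a],[*c0,a+.1]],xatol=1e-5)) for a in np.arange(0,np.pi/2,.2)),key=lambda s:s.fun)
        print(n,'hub',best.x[:2].round(4),'spoke ang mod90',np.degrees(best.x[2])%90,'N',len(W),'res',best.fun/len(W))
    for d in o['dark']: print(' dark',d[0],d[1].round(4))
    for t,z in [('open_cup_mid',.033),('lidded_cup_mid',.04),('table_cup_mid',.025),('cup_stack_mid',.039)]:
        for d in r.search_frame(p,t)[:1]:
            u,v=d['rect'][0]*560,d['rect'][1]*420; print(' ',t,round(d['score'],2),px2w(p,u,v,z)[:2].round(4))
E
python3 m.py a
```

```text
top hub [ 0.5809 -0.0157] spoke ang mod90 51.94375218619424 N 1598 res 0.0006977562396896535
 dark [294, 155, 32, 32, 802] [ 0.6644 -0.0027  0.012 ]
  open_cup_mid 0.88 [ 0.5951 -0.1048]
  lidded_cup_mid 0.7 [0.5613 0.0599]
  table_cup_mid 0.77 [0.5963 0.1831]
  cup_stack_mid 0.56 [ 0.5931 -0.2575]
scene hub [ 0.581  -0.0152] spoke ang mod90 52.07703755767551 N 1132 res 0.000496727348048572
 dark [470, 0, 44, 23, 449] [-0.3711 -0.1573  0.012 ]
 dark [232, 204, 30, 26, 585] [ 0.6622 -0.0027  0.012 ]
  open_cup_mid 0.91 [ 0.5969 -0.1052]
  lidded_cup_mid 0.6 [0.5652 0.0692]
  table_cup_mid 0.94 [0.5972 0.1909]
```

```bash
cat > s.py <<'E'
from rig import r
from h import *
s=r.observe(); w,x,y,z=s['ee_rot']; M=R.from_quat([x,y,z,w]).as_matrix()
hub=np.array([.581,-.0155]); d=s['position'][:2]-hub
print('t',round(s['t'],2),'pos',s['position'].round(4),'F',s['contact_force'].round(2),'q',s['qpos'].round(2),'op',round(s['opening'],4))
print('tilt x',M[:,0].round(4),'yaw y',np.degrees(np.arctan2(M[1,1],M[0,1])).round(2),'yaw z',np.degrees(np.arctan2(M[1,2],M[0,2])).round(2),'polar',np.hypot(*d).round(4),np.degrees(np.arctan2(d[1],d[0])).round(2))
def to(P): print('shift cm tool',(M.T@(np.array(P)-s['position'])*100).round(2))
def ty(a): # level to tool down with z yaw a
    a=np.radians(a); zt=np.array([np.cos(a),np.sin(a),0]); xt=np.array([0,0,-1.]); T=np.stack([xt,np.cross(zt,xt),zt],1)
    print('rotvec deg',np.degrees(R.from_matrix(M.T@T).as_rotvec()).round(2))
E
python3 - <<'E'
from s import *
to([.506,-.062,.2]);ty(-128);ty(52)
E
```

```text
t 1.2 pos [ 0.1757 -0.6258  0.2313] F [-0.13  0.41 -0.1 ] q [ 1.2   0.38  0.04  1.6  -0.02  1.16 -0.05] op 0.0854
tilt x [ 0. -0. -1.] yaw y 15.69 yaw z -74.31 polar 0.7326 -123.58
shift cm tool [  3.13  47.04 -45.35]
rotvec deg [53.69  0.   -0.  ]
rotvec deg [-126.31    0.      0.  ]
```

play_rows(linear=[[0,4.2,-4.0],[0,4.2,-4.0],[0,4.2,-4.0],[0,4.2,-4.0],[0,4.2,-4.0],[0,4.2,-4.0],[0,4.2,-4.0],[0,4.2,-4.0],[0,4.2,-4.0],[0,4.2,-4.0]], delta_rot=[[0,0,0],[0,0,0],[0,0,0],[0,0,0],[0,0,0],[0,0,0],[0,0,0],[0,0,0],[0,0,0],[0,0,0]], jaw=[1,1,1,1,1,1,1,1,1,1])

```text
t: 2.45
position: [0.4805, -0.1212, 0.2318]
ee_rot: [0.564, 0.429, 0.557, -0.433]
contact_force: [0.6, -0.4, 0.2]
opening: 0.0003
```

```bash
python3 - <<'E'
from s import *
to([.506,-.062,.12]);ty(-128)
E
```

```text
t 2.45 pos [ 0.4805 -0.1212  0.2318] F [ 0.56 -0.39  0.16] q [ 0.54  0.11 -0.41  1.95  0.06  1.09 -1.2 ] op 0.0003
tilt x [ 0.0058 -0.0102 -0.9999] yaw y 14.87 yaw z -75.13 polar 0.1458 -133.57
shift cm tool [11.13  3.95 -5.19]
rotvec deg [52.87  0.53 -0.46]
```

play_rows(linear=[[1,2.0,-2.6],[1,2.0,-2.6],[1,0,0],[1,0,0],[1,0,0],[1,0,0],[1,0,0],[1,0,0],[1,0,0],[1,0,0]], delta_rot=[[0,0.5,-0.5],[0,0,0],[6.6,0,0],[6.6,0,0],[6.6,0,0],[6.6,0,0],[6.6,0,0],[6.6,0,0],[6.6,0,0],[6.6,0,0]], jaw=[1,1,1,1,1,1,1,1,1,1])

```text
t: 3.7
position: [0.5122, -0.0511, 0.1324]
ee_rot: [0.306, 0.639, 0.303, -0.637]
contact_force: [0.1, -0.4, -0.1]
opening: 0.0001
```

```bash
python3 m.py b; python3 - <<'E'
from s import *
to([.506,-.062,.022]);ty(-128)
E
python3 -c "
import cv2
i=cv2.imread('pics/top_b.png');cv2.imwrite('pics/top_bc.png',cv2.resize(i[100:300,200:460],None,fx=3,fy=3,interpolation=cv2.INTER_CUBIC))"
```

```text
top hub [ 0.5809 -0.0157] spoke ang mod90 51.87972244181606 N 1092 res 0.0007945106879708014
 dark [294, 155, 32, 32, 800] [ 0.6645 -0.0026  0.012 ]
 dark [312, 204, 22, 57, 131] [ 0.5273 -0.0302  0.012 ]
  open_cup_mid 0.87 [ 0.6154 -0.1027]
  lidded_cup_mid 0.93 [0.5597 0.0613]
  table_cup_mid 0.89 [0.5982 0.1873]
  cup_stack_mid 0.78 [ 0.5937 -0.2583]
scene hub [ 0.5808 -0.015 ] spoke ang mod90 52.09632549797279 N 1164 res 0.0005406456013708529
 dark [497, 9, 22, 14, 159] [-0.3993 -0.112   0.012 ]
 dark [305, 11, 22, 11, 127] [ 0.0839 -0.4641  0.012 ]
 dark [275, 73, 40, 48, 920] [ 0.3497 -0.2373  0.012 ]
 dark [232, 204, 30, 25, 570] [ 0.6619 -0.0027  0.012 ]
  open_cup_mid 0.97 [ 0.5995 -0.1058]
  lidded_cup_mid 0.57 [0.5628 0.063 ]
  table_cup_mid 0.71 [0.5966 0.1891]
  cup_stack_mid 0.9 [ 0.5994 -0.2549]
t 4.2 pos [ 0.5123 -0.0511  0.1329] F [ 0.27  0.63 -0.25] q [ 0.32  0.27 -0.34  2.    0.12  0.89 -2.33] op 0.0001
tilt x [ 0.0055 -0.0026 -1.    ] yaw y -38.68 yaw z -128.68 polar 0.0774 -152.65
shift cm tool [11.09  0.13  1.26]
rotvec deg [-0.68 -0.08 -0.34]
```

View pics/scene_b.png

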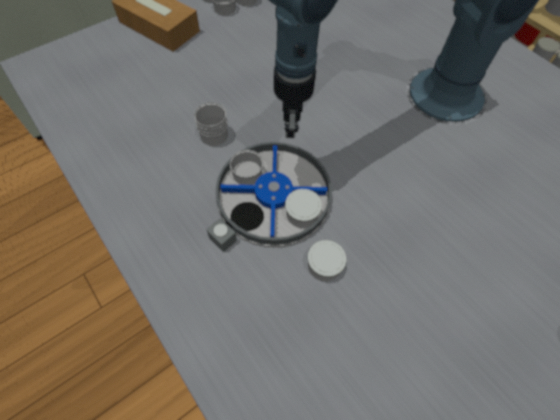

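The gripper, with closed fingertips at about (290,132), hangs above the empty pocket behind the trailing spoke. The wheel and cups haven't moved. I'll descend now.

play_rows(linear=[[1.0,0.1,0.65],[1.0,0,0.65],[1.5,0,0],[1.5,0,0],[1.5,0,0],[1.5,0,0],[1.2,0,0],[1.0,0,0],[0.7,0,0],[0,0,0]], delta_rot=[[0.7,0,-0.3],[0,0,0],[0,0,0],[0,0,0],[0,0,0],[0,0,0],[0,0,0],[0,0,0],[0,0,0],[0,0,0]], jaw=[1,1,1,1,1,1,1,1,1,1])

```text
t: 5.45
position: [0.5035, -0.0623, 0.0149]
ee_rot: [-0.302, -0.639, -0.303, 0.639]
contact_force: [-0.2, 0.6, -0.2]
opening: 0.0002
```

```bash
cat > g.py <<'E'
from s import *
# pose in spoke frame for spoke angle a
def sp(a):
    a=np.radians(a);e=np.array([np.cos(a),np.sin(a)]);n=np.array([-e[1],e[0]]); print('along',(d@e*1e3).round(1),'perp',(d@n*1e3).round(1))
E
python3 - <<'E'
from g import *
sp(-128); ty(-128)
E
```

```text
t 5.45 pos [ 0.5035 -0.0623  0.0149] F [-0.21  0.65 -0.24] q [ 0.3   0.45 -0.29  2.06  0.2   0.66 -2.39] op 0.0002
tilt x [-0.0014  0.0015 -1.    ] yaw y -39.4 yaw z -129.4 polar 0.0906 -148.87
along 84.6 perp -32.3
rotvec deg [-1.4  -0.02  0.12]
```

play_rows(linear=[[-0.4,0.5,0.1],[-0.3,0.5,0.1],[0,0.3,0],[0,0.2,0],[0,0.6,0.09],[0,0.6,0.09],[0,0.6,0.09],[0,0.6,0.09],[0,0.6,0.09],[0,0,0]], delta_rot=[[-1.4,0,0],[0,0,0],[0,0,0],[0,0,0],[-4,0,0],[-4,0,0],[-4,0,0],[-4,0,0],[-4,0,0],[0,0,0]], jaw=[1,1,1,1,1,1,1,1,1,1])

```text
t: 6.7
position: [0.5355, -0.0913, 0.0226]
ee_rot: [-0.416, -0.567, -0.422, 0.571]
contact_force: [0.3, -0.3, 0.1]
opening: 0.0002
```

```bash
python3 m.py c; python3 - <<'E'
from g import *
for a in (-112,-108,-104): sp(a); ty(a)
E

```

```text
top hub [ 0.5816 -0.0156] spoke ang mod90 70.19936830009422 N 1412 res 0.0006151964906186014
 dark [294, 155, 32, 32, 795] [ 0.6645 -0.0024  0.012 ]
 dark [327, 191, 31, 60, 265] [ 0.5464 -0.075   0.012 ]
 dark [412, 385, 54, 35, 124] [ 0.1529 -0.2383  0.012 ]
  open_cup_mid 0.52 [ 0.602  -0.0997]
  lidded_cup_mid 0.9 [0.5654 0.0608]
  table_cup_mid 0.83 [0.5969 0.1867]
  cup_stack_mid 0.89 [ 0.595  -0.2553]
scene hub [ 0.5811 -0.0144] spoke ang mod90 70.12233145107206 N 1183 res 0.0006105047107795796
 dark [493, 7, 24, 17, 161] [-0.391  -0.1164  0.012 ]
 dark [253, 112, 34, 49, 695] [ 0.478  -0.1696  0.012 ]
 dark [232, 203, 30, 26, 579] [ 0.6618 -0.0035  0.012 ]
  open_cup_mid 0.94 [ 0.5992 -0.0986]
  lidded_cup_mid 0.87 [0.5622 0.07  ]
  table_cup_mid 0.82 [0.5982 0.1866]
  cup_stack_mid 0.56 [ 0.6005 -0.2535]
t 7.2 pos [ 0.5352 -0.091   0.0228] F [-0.38 -0.24  0.62] q [ 0.41  0.5  -0.37  1.97  0.26  0.73 -1.99] op -0.0002
tilt x [-0.0093  0.0031 -1.    ] yaw y -17.19 yaw z -107.19 polar 0.0883 -121.22
along 87.1 perp -14.1
rotvec deg [4.81 0.01 0.56]
along 85.9 perp -20.2
rotvec deg [ 0.81 -0.01  0.56]
along 84.3 perp -26.1
rotvec deg [-3.19 -0.03  0.56]
```

View pics/scene_c.png

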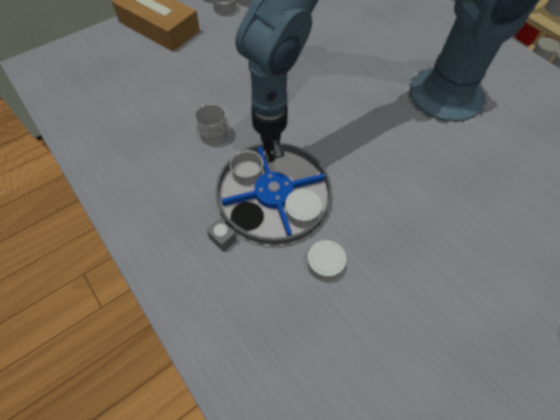

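The wheel has turned 18° (trailing spoke now at -109.8°), pushed cleanly by the fingertips at about (272,155). The forces are small, so I'll carry on along the arc.

play_rows(linear=[[0,0.6,0.1],[0,0.6,0.1],[0,0.6,0.1],[0,0.6,0.1],[0,0.6,0.1],[0,0.6,0.1],[0,0.6,0.1],[0,0.6,0.1],[0,0.6,0.1],[0,0,0]], delta_rot=[[-3,0,0.5],[-4,0,0],[-4,0,0],[-4,0,0],[-4,0,0],[-4,0,0],[-4,0,0],[-4,0,0],[-4,0,0],[0,0,0]], jaw=[1,1,1,1,1,1,1,1,1,1])

```text
t: 8.45
position: [0.5654, -0.1035, 0.0154]
ee_rot: [0.56, 0.401, 0.588, -0.424]
contact_force: [-0.2, 0.2, 0.2]
opening: 0.0001
```

```bash
python3 m.py d; python3 - <<'E'
from g import *
for a in (-76,-72,-68): sp(a); ty(a)
E

```

```text
top hub [ 0.5819 -0.0157] spoke ang mod90 2.317461323005757 N 1431 res 0.0005591145873684446
 dark [294, 155, 19, 32, 465] [0.6637 0.0105 0.012 ]
 dark [316, 157, 10, 28, 178] [ 0.6657 -0.0275  0.012 ]
 dark [341, 175, 21, 46, 308] [ 0.5809 -0.0919  0.012 ]
 dark [434, 353, 35, 67, 138] [ 0.1975 -0.277   0.012 ]
  open_cup_mid 0.8 [ 0.6292 -0.073 ]
  lidded_cup_mid 0.87 [0.5339 0.0524]
  table_cup_mid 0.71 [0.5999 0.1863]
  cup_stack_mid 0.82 [ 0.5942 -0.2618]
scene hub [ 0.5811 -0.0143] spoke ang mod90 2.3050450878998845 N 1015 res 0.0005678913714874728
 dark [490, 7, 37, 17, 200] [-0.3942 -0.1166  0.012 ]
 dark [231, 118, 43, 47, 940] [ 0.5272 -0.1689  0.012 ]
 dark [236, 207, 26, 22, 340] [0.6605 0.0085 0.012 ]
  open_cup_mid 0.75 [ 0.6275 -0.0926]
  lidded_cup_mid 0.69 [0.5403 0.0604]
  table_cup_mid 0.73 [0.5944 0.191 ]
  cup_stack_mid 0.72 [ 0.5968 -0.251 ]
t 8.95 pos [ 0.5658 -0.1033  0.0158] F [ 0.18  0.68 -0.04] q [ 0.5   0.6  -0.49  1.85  0.38  0.83 -1.43] op 0.0003
tilt x [-0.05   -0.0035 -0.9987] yaw y 18.77 yaw z -71.27 polar 0.0891 -99.83
along 81.5 perp -36.0
rotvec deg [ 4.75 -0.62  2.81]
along 78.8 perp -41.6
rotvec deg [ 0.75 -0.72  2.78]
along 75.7 perp -47.0
rotvec deg [-3.25 -0.81  2.76]
```

View pics/scene_d.png

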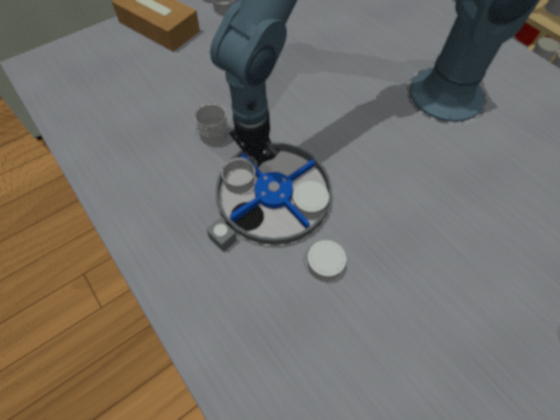

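The wheel has gone through 40° and the trailing spoke is at -87.7°. The tool lagged in translation and tilted about 3°, so this call also corrects its height, tilt and yaw.

play_rows(linear=[[-0.6,0.6,0.3],[-0.3,0.77,0.36],[-0.1,0.78,0.33],[-0.1,0.79,0.3],[-0.1,0.8,0.28],[-0.1,0.81,0.25],[-0.1,0.82,0.22],[-0.1,0.83,0.19],[-0.1,0.7,0.14],[0,0,0]], delta_rot=[[0,-0.6,2.5],[-2,0,0.6],[-2,0,0.5],[-2,0,0.5],[-2,0,0.5],[-2,0,0.5],[-2,0,0.5],[-2,0,0.5],[-2,0,0.5],[0,0,0]], jaw=[1,1,1,1,1,1,1,1,1,1])

```text
t: 10.2
position: [0.6332, -0.0969, 0.0283]
ee_rot: [0.637, 0.34, 0.621, -0.305]
contact_force: [-2.3, -0.0, -0.1]
opening: -0.0002
```

```bash
python3 m.py e; python3 - <<'E'
from g import *
for a in (-60,-54,-48): sp(a); ty(a)
E

```

```text
top hub [ 0.5817 -0.0155] spoke ang mod90 42.48180068051722 N 1417 res 0.000514904878623889
 dark [340, 143, 31, 60, 393] [ 0.646 -0.098  0.012]
 dark [294, 155, 26, 32, 511] [0.6629 0.0083 0.012 ]
 dark [442, 334, 47, 86, 169] [ 0.2251 -0.3115  0.012 ]
  open_cup_mid 0.72 [ 0.6604 -0.0522]
  lidded_cup_mid 0.56 [0.4968 0.0095]
  table_cup_mid 0.66 [0.5979 0.1825]
  cup_stack_mid 0.78 [ 0.6017 -0.2757]
scene hub [ 0.5799 -0.0143] spoke ang mod90 42.09484604304927 N 826 res 0.0006350295943987033
 dark [488, 7, 31, 17, 181] [-0.3854 -0.1212  0.012 ]
 dark [205, 125, 52, 52, 1206] [ 0.5884 -0.1766  0.012 ]
 dark [233, 205, 29, 24, 366] [0.661  0.0071 0.012 ]
  open_cup_mid 0.74 [ 0.6661 -0.05  ]
  lidded_cup_mid 0.97 [0.496  0.0144]
  table_cup_mid 0.78 [0.5961 0.1911]
  cup_stack_mid 0.55 [ 0.6139 -0.2695]
t 10.7 pos [ 0.6325 -0.0965  0.0283] F [ 0.63 -0.79 -0.63] q [ 0.55  0.66 -0.57  1.75  0.42  0.81 -1.15] op 0.0001
tilt x [ 0.0419  0.0334 -0.9986] yaw y 35.7 yaw z -54.3 polar 0.096 -57.55
along 95.9 perp 4.1
rotvec deg [ 5.7  -0.3  -3.06]
along 95.9 perp -5.9
rotvec deg [-0.3  -0.14 -3.07]
along 94.7 perp -15.9
rotvec deg [-6.3   0.02 -3.07]
```

View pics/scene_e.png

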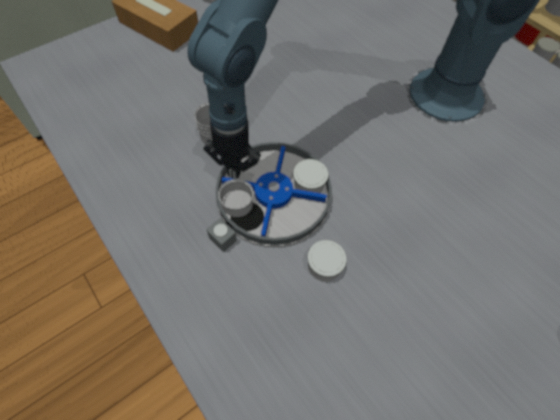

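```bash
python3 - <<'E'
import cv2
i=cv2.imread('pics/top_e.png');cv2.imwrite('pics/top_ec.png',cv2.resize(i[130:270,240:400],None,fx=4.5,fy=4,interpolation=cv2.INTER_CUBIC)[:,:])
i=cv2.imread('pics/scene_e.png');cv2.imwrite('pics/scene_ec.png',cv2.resize(i[120:270,180:360],None,fx=4,fy=4,interpolation=cv2.INTER_CUBIC))
E
```

```text
(no output)
```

View pics/top_ec.png

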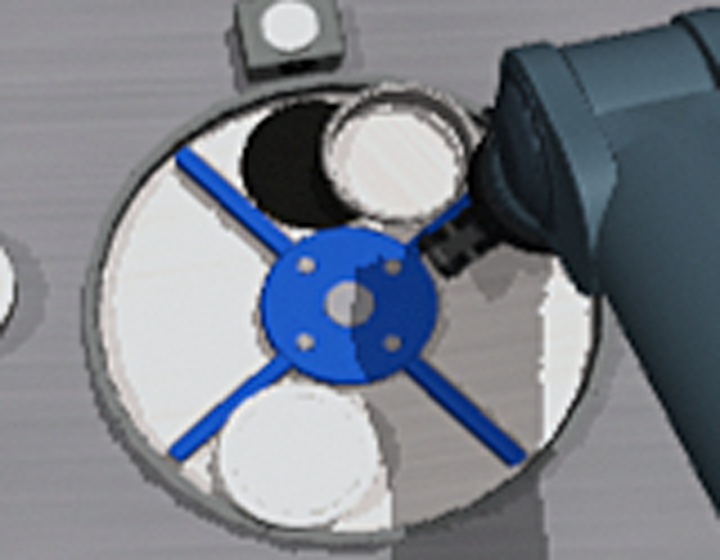

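View pics/scene_ec.png

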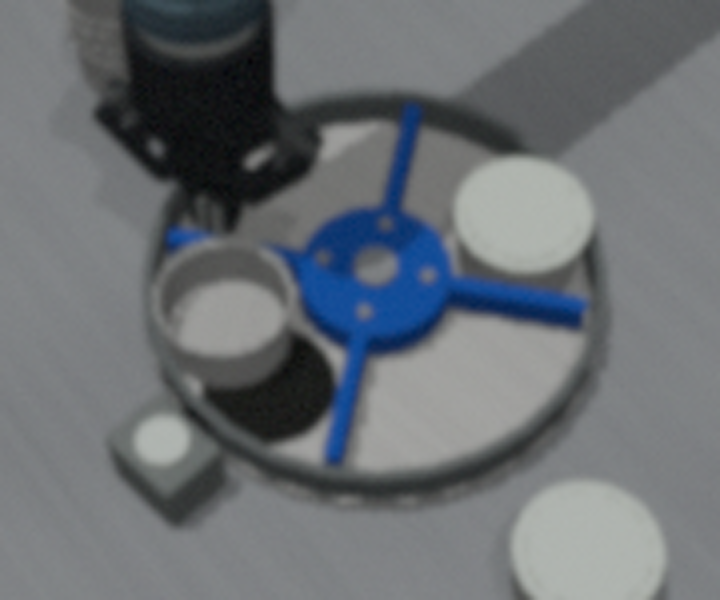

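```bash
python3 - <<'E'
from rig import r
from h import *
P=r.snapshot('scene');T=r.snapshot('top')
h=np.array([.581,-.0153])
for p,u,v,z in [(P,236.5,192,.054),(T,328,170,.014)]:
    X=px2w(p,u,v,z)[:2]; d=X-h; print(X,np.hypot(*d),np.degrees(np.arctan2(d[1],d[0])))
E
```

```text
[ 0.65873607 -0.04466631] 0.08309799518434091 -20.69503029946885
[ 0.66463296 -0.04474025] 0.08866341247033316 -19.392953720256706
```

play_rows(linear=[[0.1,0.45,-0.04],[0.1,0.45,-0.04],[0.1,0.45,-0.04],[0.1,0.45,-0.04],[0,0.45,-0.04],[0,0.45,-0.04],[0,0.4,-0.04],[0,0.3,-0.03],[0,0,0],[0,0,0]], delta_rot=[[-2.5,0,-0.7],[-2.5,0,-0.7],[-2.5,0,-0.5],[-2.5,0,-0.3],[-2.5,0,0],[-2.5,0,0],[-2.5,0,0],[-2,0,0],[0,0,0],[0,0,0]], jaw=[1,1,1,1,1,1,1,1,1,1])

```text
t: 12.05
position: [0.6551, -0.0746, 0.0239]
ee_rot: [0.679, 0.205, 0.674, -0.203]
contact_force: [-0.1, -3.5, 0.4]
opening: -0.0001
```

```bash
python3 m.py f; python3 - <<'E'
from g import *
for a in (-33,-28): sp(a); ty(a)
import cv2
i=cv2.imread('pics/top_f.png');a=cv2.resize(i[130:220,270:380],None,fx=6,fy=6,interpolation=cv2.INTER_CUBIC);cv2.imwrite('pics/top_fc.png',a)
i=cv2.imread('pics/scene_f.png');cv2.imwrite('pics/scene_fc.png',cv2.resize(i[150:250,200:300],None,fx=6,fy=6,interpolation=cv2.INTER_CUBIC))
E

```

```text
top hub [ 0.581  -0.0149] spoke ang mod90 61.51255189556362 N 1389 res 0.0005933673892891095
 dark [329, 128, 19, 57, 314] [ 0.6747 -0.0634  0.012 ]
 dark [294, 159, 25, 29, 164] [0.6508 0.0176 0.012 ]
 dark [435, 305, 45, 50, 114] [ 0.3092 -0.2945  0.012 ]
  open_cup_mid 0.74 [ 0.6677 -0.0169]
  lidded_cup_mid 0.85 [ 0.4943 -0.0255]
  table_cup_mid 0.57 [0.5991 0.1844]
  cup_stack_mid 0.64 [ 0.6002 -0.2651]
scene hub [ 0.5812 -0.0148] spoke ang mod90 61.52176795499351 N 482 res 0.001317414963139989
 dark [490, 7, 30, 16, 163] [-0.3887 -0.1194  0.012 ]
 dark [201, 141, 55, 46, 1182] [ 0.6201 -0.1403  0.012 ]
  open_cup_mid 0.87 [ 0.667  -0.0147]
  lidded_cup_mid 0.71 [ 0.4918 -0.014 ]
  table_cup_mid 0.88 [0.5938 0.1857]
  cup_stack_mid 0.6 [ 0.6214 -0.2627]
t 12.55 pos [ 0.6551 -0.0746  0.0239] F [-0.79 -3.76  0.03] q [ 0.51  0.73 -0.62  1.68  0.51  0.9  -0.9 ] op -0.0005
tilt x [ 7.6e-03  3.0e-04 -1.0e+00] yaw y 56.41 yaw z -33.59 polar 0.0948 -38.55
along 94.3 perp -9.2
rotvec deg [-0.59  0.35 -0.25]
along 93.2 perp -17.3
rotvec deg [-5.59  0.36 -0.24]
```

View pics/scene_fc.png

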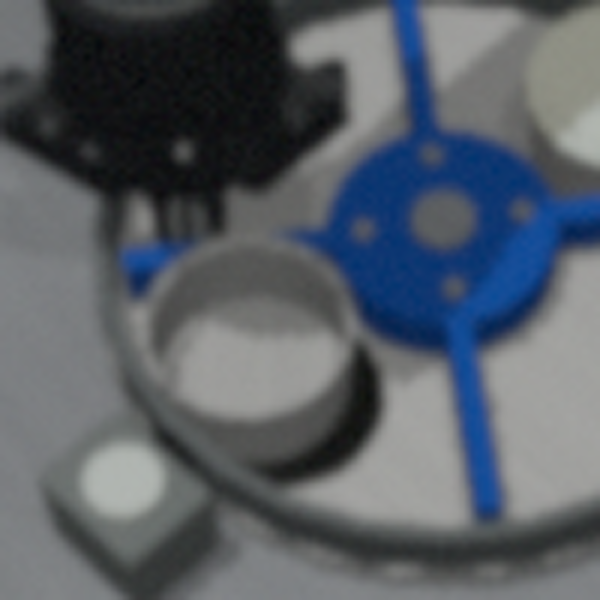

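View pics/top_fc.png

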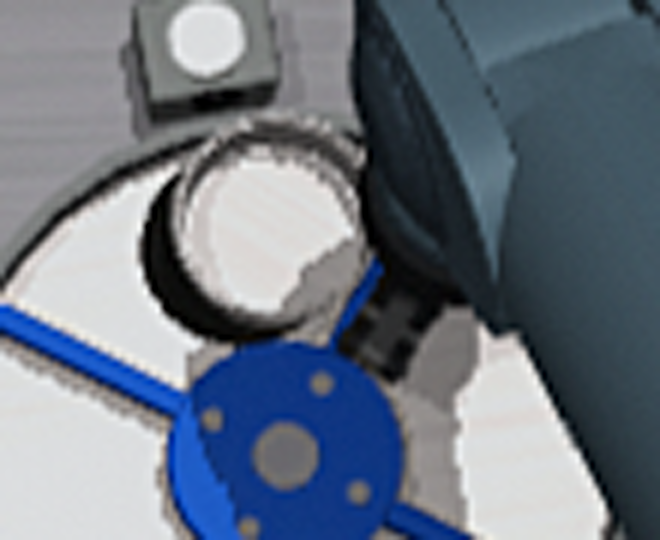

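```bash
cat > ov.py <<'E'
from h import *
from rig import r
import sys
def ov(tag,cup,boxes):
    for n in ['top','scene']:
        p=r.snapshot(n); x0,y0,w,hh=boxes[n]; k=5
        im=cv2.resize(p['image'][y0:y0+hh,x0:x0+w,::-1],None,fx=k,fy=k,interpolation=cv2.INTER_CUBIC)
        t=np.linspace(0,2*np.pi,73)
        for c,rad,z,col in [(cup,.0385,.054,(0,0,255)),(cup,.037,.012,(0,200,255)),((.6635,-.0027),.038,.012,(0,255,0)),((.581,-.0153),.124,.038,(255,0,255))]:
            q=w2px(p,np.stack([c[0]+rad*np.cos(t),c[1]+rad*np.sin(t),z+0*t],-1)); q=((q+.5-[x0,y0])*k).astype(int)
            cv2.polylines(im,[q.reshape(-1,1,2)],True,col,1)
        cv2.imwrite(f'pics/ov_{n}_{tag}.png',im)
E
python3 - <<'E'
from ov import *
a=np.radians(.4); ov('f',(.581+.087*np.cos(a),-.0153+.087*np.sin(a)),{'top':(270,130,120,100),'scene':(190,150,120,100)})
E
```

```text
(no output)
```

View pics/ov_top_f.png

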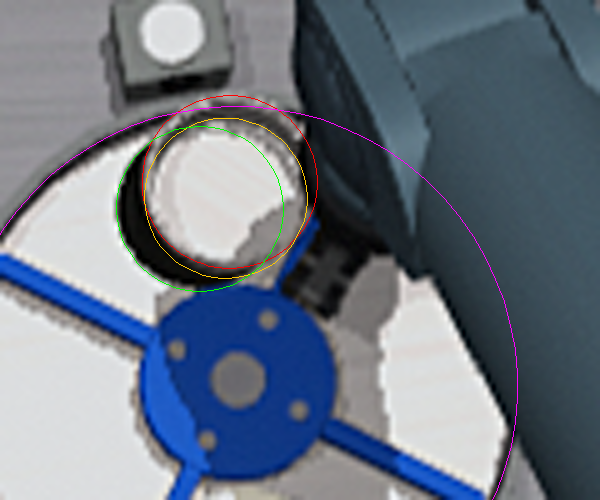

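View pics/ov_scene_f.png

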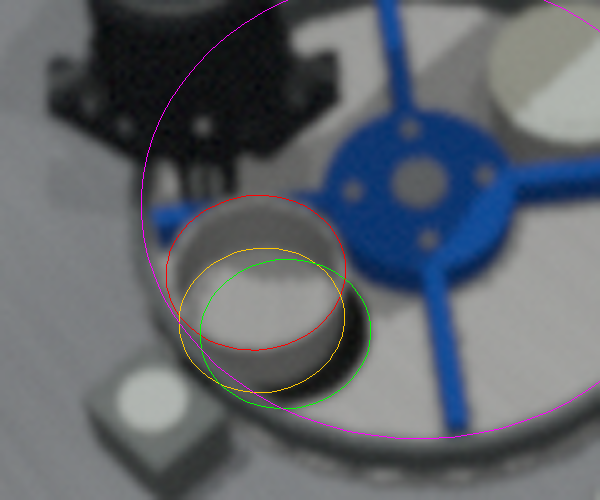

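The overlay puts the cup at about 0.5–1° and the pad at 8.8°, so roughly 8° remain. I'll take one slow step.

play_rows(linear=[[0,0.25,0],[0,0.25,0],[0,0.25,0],[0,0.25,0],[0,0.2,0],[0,0,0],[0,0,0],[0,0,0],[0,0,0],[0,0,0]], delta_rot=[[-2,0,0],[-2,0,0],[-2,0,0],[-2,0,0],[-2,0,0],[0,0,0],[0,0,0],[0,0,0],[0,0,0],[0,0,0]], jaw=[1,1,1,1,1,1,1,1,1,1])

```text
t: 13.9
position: [0.662, -0.0657, 0.024]
ee_rot: [0.696, 0.141, 0.69, -0.141]
contact_force: [-0.8, -4.2, -0.2]
opening: 0.0
```

```bash
python3 m.py g; python3 - <<'E'
from g import *
for a in (-28,-22): sp(a); ty(a)
from ov import *
ov('g',(.6635,-.0027),{'top':(270,130,120,100),'scene':(190,150,120,100)})
E
```

```text
top hub [ 0.581  -0.0154] spoke ang mod90 67.93681680870026 N 1425 res 0.0005960701545862607
 dark [323, 125, 21, 58, 304] [ 0.6803 -0.0533  0.012 ]
 dark [435, 299, 47, 46, 108] [ 0.3233 -0.2972  0.012 ]
  open_cup_mid 0.9 [ 0.6653 -0.0072]
  lidded_cup_mid 0.93 [ 0.4882 -0.0304]
  table_cup_mid 0.92 [0.5962 0.1818]
  cup_stack_mid 0.57 [ 0.5984 -0.2666]
scene hub [ 0.5811 -0.0147] spoke ang mod90 68.00959962310743 N 395 res 0.0014886264600615165
 dark [489, 11, 34, 12, 164] [-0.3874 -0.1162  0.012 ]
 dark [202, 145, 54, 46, 1172] [ 0.6287 -0.1308  0.012 ]
  open_cup_mid 0.89 [ 0.6661 -0.0106]
  lidded_cup_mid 0.71 [ 0.4926 -0.0259]
  table_cup_mid 0.7 [0.5978 0.1903]
  cup_stack_mid 0.5 [ 0.6228 -0.2669]
t 14.4 pos [ 0.662  -0.0657  0.024 ] F [ 0.34 -4.02 -0.29] q [ 0.52  0.75 -0.65  1.66  0.55  0.92 -0.75] op -0.0003
tilt x [ 0.0085 -0.0021 -1.    ] yaw y 67.05 yaw z -22.95 polar 0.0953 -31.75
along 95.1 perp -6.2
rotvec deg [ 5.05  0.49 -0.1 ]
along 93.9 perp -16.1
rotvec deg [-0.95  0.5  -0.08]
```

View pics/ov_top_g.png

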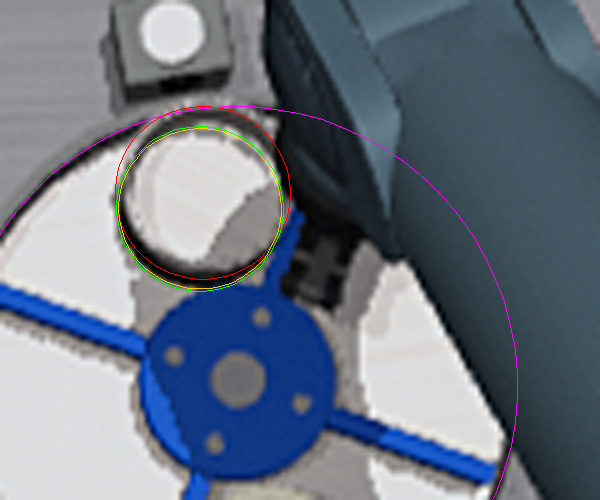

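View pics/ov_scene_g.png

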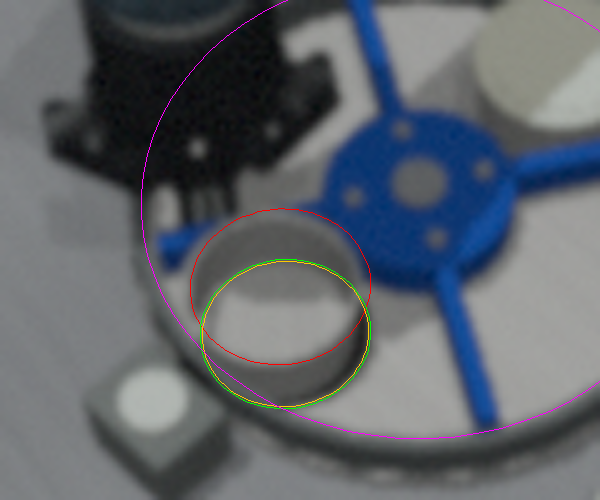

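The spoke is at -22.0°. The cup is nearly on the pad, with a thin dark sliver still showing on the far side at about (358,375) in the scene zoom. About 1.5° more is needed.

play_rows(linear=[[0,0.13,0],[0,0.12,0],[0,0,0],[0,0,0],[0,0,0],[0,-0.3,0],[0,-0.5,0],[0,-0.5,0],[0,0,0],[0,0,0]], delta_rot=[[-0.8,0,0],[-0.8,0,0],[0,0,0],[0,0,0],[0,0,0],[0,0,0],[0,0,0],[0,0,0],[0,0,0],[0,0,0]], jaw=[1,1,1,1,1,1,1,1,1,1])

```text
t: 15.75
position: [0.6583, -0.0672, 0.0247]
ee_rot: [0.698, 0.132, 0.692, -0.125]
contact_force: [0.9, -0.1, 1.1]
opening: -0.0003
```

```bash
python3 m.py h; python3 - <<'E'
from g import *
for a in (-22,-20): sp(a)
from ov import *
ov('h',(.6635,-.0027),{'top':(270,130,120,100),'scene':(190,150,120,100)})
i=cv2.imread('pics/scene_h.png');cv2.imwrite('pics/scene_hc.png',cv2.resize(i[175:245,210:285],None,fx=8,fy=8,interpolation=cv2.INTER_CUBIC))
E
```

```text
top hub [ 0.5808 -0.016 ] spoke ang mod90 69.48360358730442 N 1428 res 0.000600496788214322
 dark [321, 127, 25, 58, 324] [ 0.6774 -0.0576  0.012 ]
 dark [440, 303, 46, 51, 122] [ 0.3117 -0.3054  0.012 ]
  open_cup_mid 0.59 [ 0.6639 -0.008 ]
  lidded_cup_mid 0.78 [ 0.49   -0.0356]
  table_cup_mid 0.94 [0.5991 0.1867]
  cup_stack_mid 0.57 [ 0.595  -0.2692]
scene hub [ 0.5814 -0.0148] spoke ang mod90 69.67809692839673 N 439 res 0.0013793735162327108
 dark [489, 7, 34, 17, 170] [-0.3861 -0.1207  0.012 ]
 dark [203, 143, 54, 46, 1199] [ 0.6237 -0.1344  0.012 ]
  open_cup_mid 0.67 [ 0.6649 -0.0067]
  lidded_cup_mid 0.82 [ 0.4922 -0.0289]
  table_cup_mid 0.93 [0.596  0.1889]
  cup_stack_mid 0.5 [ 0.6208 -0.2631]
t 16.25 pos [ 0.6583 -0.0677  0.0246] F [ 0.08 -0.04  0.01] q [ 0.54  0.74 -0.67  1.67  0.55  0.91 -0.71] op -0.0001
tilt x [ 0.01    0.0078 -0.9999] yaw y 69.03 yaw z -20.97 polar 0.0933 -34.05
along 91.2 perp -19.5
along 90.5 perp -22.6
```

View pics/ov_top_h.png

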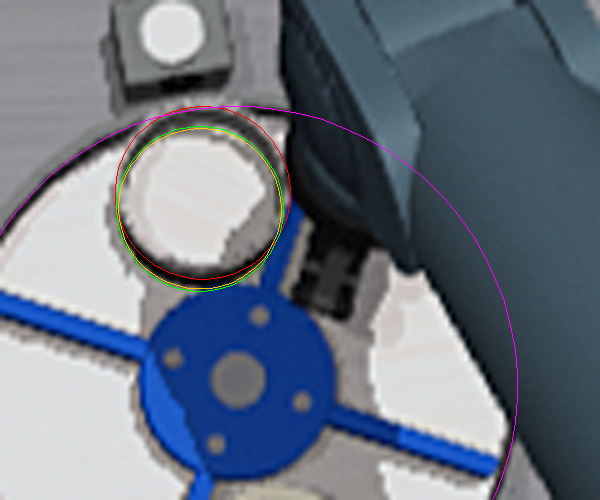

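View pics/ov_scene_h.png

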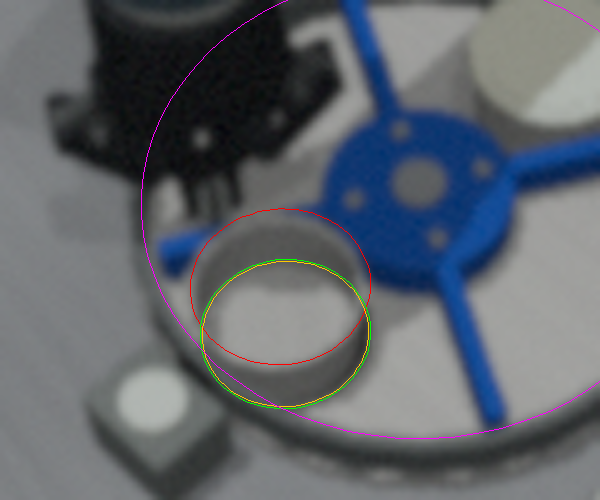

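View pics/scene_hc.png

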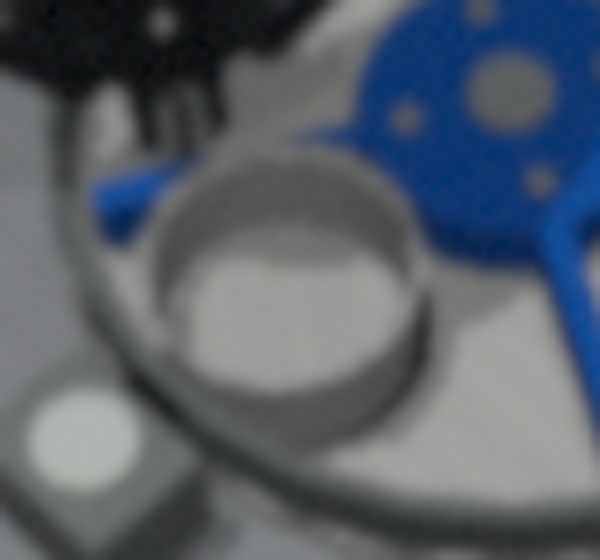

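Spoke at -20.4°, and the rim and base match the overlay. The fingers are clear with about zero force. I'll back off and rise.

play_rows(linear=[[0,-0.6,0],[0,-0.4,0],[-1,0,0],[-1.5,0,0],[-2,0,0],[-2,0,0],[-2,0,0],[-2,-2,0],[-2,-4,0],[0,-4,0]], delta_rot=[[0,0,0],[0,0,0],[0,0,0],[0,0,0],[0,0,0],[0,0,0],[0,0,0],[0,0,0],[0,0,0],[0,0,0]], jaw=[1,1,1,1,1,1,1,1,1,1])

```text
t: 17.6
position: [0.6213, -0.167, 0.1631]
ee_rot: [0.703, 0.129, 0.689, -0.12]
contact_force: [0.8, -1.5, 0.0]
opening: 0.0002
```

play_rows(linear=[[0,-4,0],[0,-4,0],[0,-4,0],[0,0,0],[0,0,0],[0,0,0],[0,0,0],[0,0,0],[0,0,0],[0,0,0]], delta_rot=[[0,0,0],[0,0,0],[0,0,0],[0,0,0],[0,0,0],[0,0,0],[0,0,0],[0,0,0],[0,0,0],[0,0,0]], jaw=[1,1,1,1,1,1,1,1,1,1])

```text
t: 18.85
position: [0.5807, -0.282, 0.1697]
ee_rot: [0.705, 0.127, 0.687, -0.12]
contact_force: [0.2, 0.3, -0.1]
opening: -0.0002
```

```bash
python3 m.py i; python3 - <<'E'
from g import *
from ov import *
ov('i',(.6635,-.0027),{'top':(270,130,120,100),'scene':(190,150,120,100)})
i=cv2.imread('pics/top_i.png');cv2.imwrite('pics/top_ic.png',cv2.resize(i[135:215,270:360],None,fx=7,fy=7,interpolation=cv2.INTER_CUBIC))
E
```

```text
top hub [ 0.5808 -0.0159] spoke ang mod90 69.54590082605004 N 1594 res 0.0006727296427360895
 dark [452, 141, 60, 82, 1893] [ 0.6201 -0.3882  0.012 ]
 dark [504, 158, 12, 57, 132] [ 0.6141 -0.4581  0.012 ]
 dark [508, 219, 38, 201, 565] [ 0.2963 -0.4665  0.012 ]
  open_cup_mid 0.8 [ 0.6656 -0.0076]
  lidded_cup_mid 0.87 [ 0.492  -0.0345]
  table_cup_mid 0.59 [0.5986 0.1849]
  cup_stack_mid 0.73 [ 0.5927 -0.2541]
scene hub [ 0.5811 -0.0147] spoke ang mod90 69.7404808199429 N 1118 res 0.0004956110637797383
 dark [168, 0, 59, 72, 1980] [ 0.4265 -0.6153  0.012 ]
 dark [474, 0, 45, 24, 412] [-0.3792 -0.1449  0.012 ]
  open_cup_mid 0.57 [ 0.665  -0.0045]
  lidded_cup_mid 0.97 [ 0.496  -0.0293]
  table_cup_mid 0.96 [0.5946 0.1901]
  cup_stack_mid 0.58 [ 0.6005 -0.247 ]
t 19.35 pos [ 0.5805 -0.2824  0.1697] F [-0.25  1.25  0.55] q [ 0.96  0.53 -0.75  1.65  0.39  1.09 -0.24] op 0.0001
tilt x [ 0.0277  0.0052 -0.9996] yaw y 69.8 yaw z -20.22 polar 0.2669 -90.1
```

View pics/ov_top_i.png

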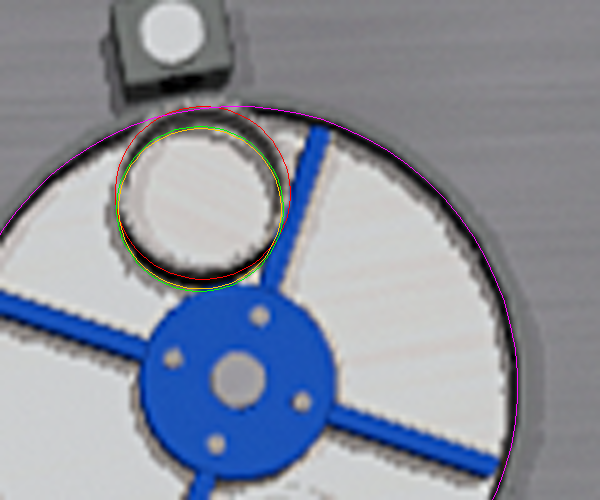

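View pics/ov_scene_i.png

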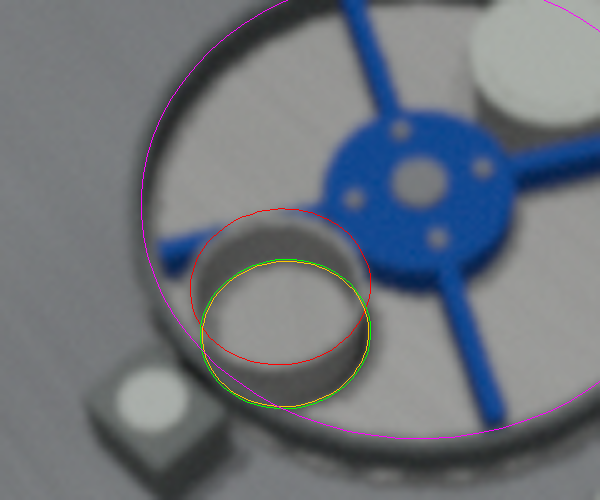

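View pics/top_ic.png

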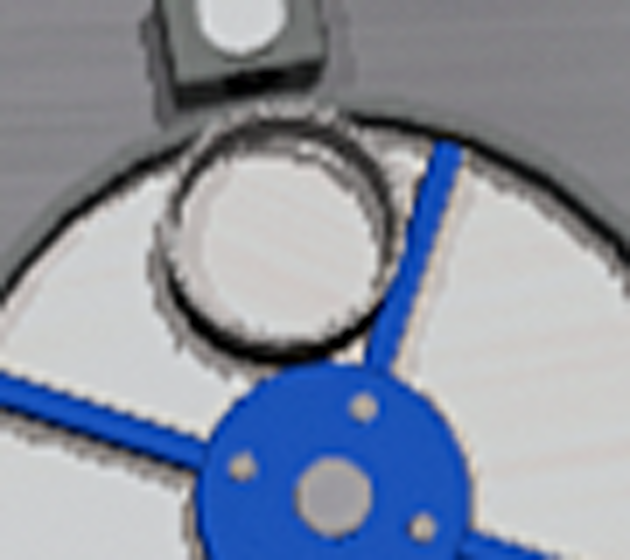

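The top view shows the cup covering the pad, with only a thin dark crescent on the hub side at about (275,352) in the zoom. That is the cup's radial play, and it is even left and right. The spoke hasn't moved since I backed off. Handing in.

```bash
python3 -c "
from rig import r
print(r.finish_job()); print(r.observe()['t'])"
```

```text
the job is handed in; nothing more can be done
None
the job is handed in; nothing more can be done
```

The open cup is on the filling spot, and I handed the job in at about 19.4 s. I put the closed fingertips in the empty pocket behind the trailing spoke and turned the star wheel about 107° anticlockwise. Then I backed off, lifted clear and parked the arm above the work surface.

**Centring:** In the last pictures the cup's rim and base match the projected pad circle in the turning direction, to about 1–2 mm by eye. It sits about 2–3 mm outward, against the rail, because the spoke presses it out within its radial play.

**Wheel:** The trailing spoke stayed at -20.4° before and after I retreated.

**Other cups:** The table cup and the stack read where they started, to within about 1 cm of network scatter. The lidded cup went round with the wheel, as allowed.

**Forces:** The highest I read was about 4 N, at the ends of moves. I took no reading during the rows.

**Disagreements:** The network's box centres put the open cup 2–5 mm short in the turning direction. I trusted the projected circles and the spoke angle over them. In the second arc call the tool lagged and tilted about 3°, and the tips dropped to 15 mm, about 3 mm above the bed. I corrected both and saw no sign of contact.

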